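# Pin the carver's clamp bar

## Task

Swing the wooden clamp bar by its blue handle all the way into the fork, over the carving blank. Then take the long steel pin with the red knob from the tool stand and put it down through the fork and the bar until its collar rests on the fork, and let go. Leave the other two tools in the stand and the bottle where they are.

Things in the scene. Friction and masses are not known exactly. Their poses are not given: they have to be found in the camera images.
- bar (a joint): Angle (rad) of the pale wooden clamp bar about its vertical pivot: 0 = closed on its stop, its end hole in line with the fork's holes; grows as it swings out towards the robot (counterclockwise from above), at most 1.3. Stays where left; about 1.5 N at the handle moves it. Pivot axis to bar hole 200 mm, bar 20 mm thick, top 82 mm above the table.
- bar_handle (a point): Middle of the upright round blue handle on the bar, 26 mm diameter, 48 mm tall (82 to 130 mm above the table; this point at 106 mm). 100 mm from the pivot axis, on the line from pivot to bar hole; moves with the bar.
- fork_hole (a point): Centre of the hole in the fork's top face, 106 mm above the table; fixed. Two cheeks 70 x 70 x 20 mm, 28 mm apart, one above the other, and the bar's end (60 x 60 x 20) between them: all with 34 mm upright through holes. z up; the pivot axis is 200 mm along -y (closed handle 100 mm along -y); x points to the fork's back wall, -x to its open side. 20 mm is free below the lower cheek.
- pin: Long steel pin, RED knob, upright in one of three places (a row 78 mm apart, along the pin's y at the start) of the tool stand. Origin: its lower tip, z up the pin. Shaft 16 mm diameter to 82 mm, tip tapered; collar 50 mm diameter, 82 to 90; round knob 26 mm diameter, 90 to 138. About 0.25 kg. Tip starts 30 mm above the table (stand top 112 mm); fully home 82 mm below the fork's top face.
- short_pin: Bystander: a short pin like the other, with a BLACK knob, shaft only 32 mm long, standing in the stand. Origin: its lower tip.
- awl: Bystander: an awl with a pale wooden bulb handle, brass collar and a thin dark spike 70 mm long, standing in the stand. Origin: its lower tip.
- bottle: Bystander: white plastic bottle with a yellow cap, 56 mm diameter, 100 mm tall, standing on the table. Origin: centre of its underside.
Mind the look-alikes: they are no part of the job. Leave any purple look-alike of the pin alone.

How it is judged (in metres and radians):
On the way:
1. the bar is swung into the fork, its hole in line with the fork's holes (within 0.07 rad) (value of joint bar below 0.07 rad), for 0.2 s.
At the end, for the whole second after the job is handed in: Bar within 0.07 rad of its stop; red-knobbed pin released and at rest through all three holes: tip within 18 mm of the hole's axis, at least 72 mm below the fork's top face (82 is fully home), upright within 10 degrees; short pin, awl and bottle within 40 mm of their starts (value of joint bar below 0.07 rad and horizontal distance between pin and fork_hole below 0.018 m and z of pin in the frame of fork_hole below -0.072 m and angle between pin's own z axis and vertical below 0.18 rad and linear speed of pin below 0.02 m/s and distance of each of short_pin, awl, bottle from where it was at the start of the episode below 0.04 m); the robot touches nothing.
It fails at once if the short pin is moved more than 40 mm (distance of short_pin from where it was at the start of the episode above 0.04 m).
It fails at once if the awl is moved more than 40 mm (distance of awl from where it was at the start of the episode above 0.04 m).
It fails at once if the bottle is moved more than 40 mm or knocked over (distance of bottle from where it was at the start of the episode above 0.04 m or angle between bottle's own z axis and vertical above 0.6 rad).
It also fails if it takes over 58 s, if anything falls off the work surface, if the arm or the gripper's body presses on something with over 40 N, if the wrist force passes 120 N, or if a joint passes its speed limit or range.

## Robot

A 6-joint arm with a two-finger parallel gripper is mounted at the origin on the work surface. World frame = base frame: x ahead of the robot, y to its left, z up, the work surface at z = 0. Lengths are in mm, angles in rad, forces in N, time in s.
With the tool pointing down it reaches from about 350 to 875 mm from the base axis. Payload 4.2 kg.
Tool frame: the origin (TCP) lies at the very end of the fingers, on their centre line; the grasp point (between the pads) lies 19 mm behind it; z points along the fingers, y is the line along which they close (so a half turn about z gives the same grasp; the last joint's range is limited). The gripper opens to 85 mm and grips with 20 to 120 N. Pads are 22 mm wide; open, the fingers measure 114 mm over their backs; the gripper's body (76 mm by 85 mm) begins 54 mm behind the grasp point. The pads swing forward as they close: fully open they stand 13 mm farther back than shut.
Start: joints at [-0.988, 0.385, 0.008, 0, -1.194, -0.259], TCP at [198.872, -592.494, 231.312] pointing down, gripper open.
Joint ranges: [-3.14, 3.14], [-1.21, 2.06], [-1.07, 1.41], [-3.16, 2.05], [-2.99, -0.16], [-3.1, 3.1]. Speed limits (rad/s): [2.79, 2.79, 3.14, 3.14, 3.14, 3.14].

## Interface

Orientations are given as a unit quaternion [x, y, z, w].
In Python, from bench import arm gives the robot as it stands.
- The arm moves only by the tool servo_tool, never from a script. Its argument "rows" is a list that holds one entry, the list of rows, each a list of 7 numbers: the finger opening in mm, from 0 to 85.4, then the shift along the tool's x, y, z in mm, then the turn, a rotation vector about the tool's x, y, z in rad. A call has 1 to 10 rows; each row is the pose to reach, as a shift and turn from the pose commanded when the call began, along the tool's axes at that moment; what a row does not reach only later rows make up. A row lasts 1/8 s, in which the tool goes at most 62.5 mm and 10.7 degrees, less where a joint would pass 70% of its speed; a pose out of reach is approached as far as the arm can. A call with a gripper value outside its range is refused whole. The fingers move at their own pace and stop on an object; the grip force is fixed at half the most. Time passes only in rows, so rows that repeat a pose let the fingers close. It gives the time, the measured TCP pose, the force, the opening and the grip force at its end, in the units of the state.
- arm.read_state(): the state, without advancing time (a new reading comes with each control period).
- arm.get_image(name): name is "side" or "top" or "wrist"; returns the picture (420x560x3 uint8, red, green, blue); there is no depth.
- arm.camera_params(name): a dict with "intrinsics" (3x3 intrinsics, pixels), "R" (3x3) and "t" (3): a world point X has camera coordinates R X + t. Camera axes: x right, y down, z forward; pixel columns grow to the right and rows downward; lengths in mm; the calibration is good to about 2 mm. A picture is of the moment at which its call begins: read the wrist's pose just before it. camera_params takes no time and is no camera call; for the wrist camera it gives the pose at the moment of the call.
- arm.job_done(): hands the job in; it is judged then, once.
The state is a dict: "clock": time; "joints": joint angles; "joint_vel": joint speeds; "joint_efforts": joint torques, N m; "position": TCP position; "ee_rot": TCP orientation; "contact_force": force on the tool from outside, world axes, zero at the start; "wrist_torque": the same for the moment, N m; "gripper_width": finger opening in mm; "grasp_force": force on a finger pad.
Only numpy, scipy, OpenCV 4.12 (cv2) and the standard library are available. Lean on these libraries where they do the work, as an engineer would, in place of code of your own. Each camera call takes 0.05 s, during which the arm holds its last target. There are 200 camera calls.

## Working session

There is one attempt and no reset: what is moved stays moved. The work goes in short steps, Python scripts to look and compute and a tool call to move; the robot and the scene stay as the last step left them, time stands still between calls to the robot, and variables do not carry over. Pictures are saved under pics/ and viewed, at most 10 in all, crops included, and the job is handed in when it is done.

Besides the shell and the picture viewer there is one more tool, called after "Emit:" by a JSON object that holds its "fn" and its "kwargs". servo_tool: Moves the arm, as the interface text tells. Its arguments: {"type":"object","properties":{"rows":{"type":"array"}},"required":["rows"]}

```bash
mkdir -p pics; python3 - <<'E'
from bench import arm
import cv2,numpy as np
for n in("side","top"):
    im=arm.get_image(n);cv2.imwrite(f"pics/{n}0.png",im[:,:,::-1])
    c=arm.camera_params(n);print(n,np.round(c["intrinsics"],1).tolist(),np.round(-np.array(c["R"]).T@c["t"],0),np.round(c["R"],2).tolist())
s=arm.read_state();print(s["clock"],s["position"],s["ee_rot"],s["gripper_width"])
E
```

```text
side [[444.6, 0.0, 280.9], [0.0, 444.6, 211.4], [0.0, 0.0, 1.0]] [270. 925. 736.] [[-0.95, -0.32, 0.02], [-0.21, 0.56, -0.8], [0.25, -0.77, -0.59]]
top [[431.2, 0.0, 279.0], [0.0, 431.2, 213.5], [0.0, 0.0, 1.0]] [ 446.  100. 1206.] [[-0.03, -1.0, 0.02], [-1.0, 0.03, -0.07], [0.07, -0.02, -1.0]]
0.1 [ 198.68061448 -592.02869701  230.32242317] [-1.61104879e-01  9.86936788e-01  9.71210621e-04 -2.27794578e-04] 85.60572015828232
```

View pics/top0.png

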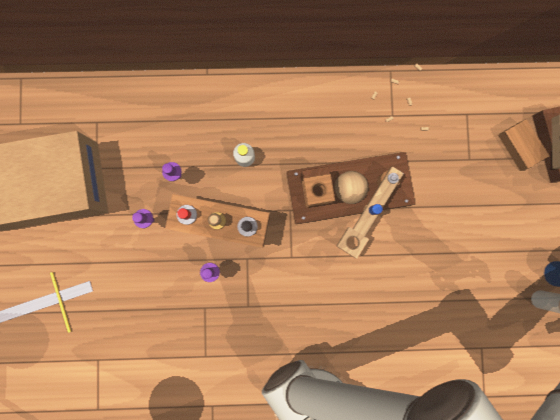

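View pics/side0.png

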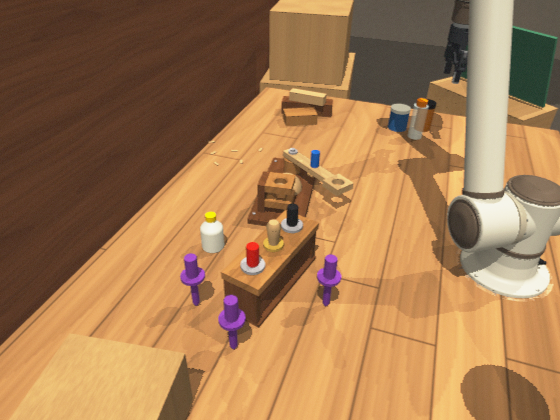

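The top view shows the red knob at about (185,213), the awl at (217,220) and the black knob at (248,227). The purple look-alikes are at (171,171), (142,218) and (209,272). The fork hole is at about (319,190), the blue handle at (377,210), the pivot at (394,177) and the bar hole at (352,242). Only the red one in the stand fits the description, so I'll confirm it in an enlarged crop.

```bash
python3 - <<'E'
import cv2
im=cv2.imread("pics/top0.png")[130:290,130:425];cv2.imwrite("pics/c1.png",cv2.resize(im,None,fx=2.7,fy=2.7,interpolation=cv2.INTER_CUBIC))
E
```

```text
(no output)
```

View pics/c1.png

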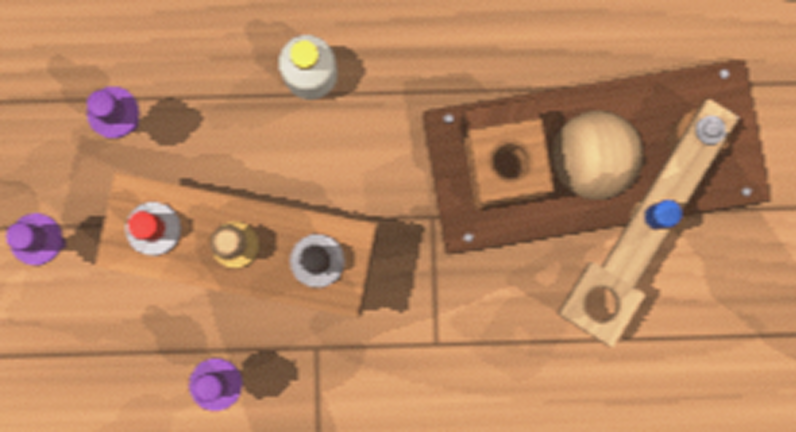

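```bash
cat > h.py <<'E'
import numpy as np
from bench import arm
def ray(n,px,z,c=None):
    c=c or arm.camera_params(n);R=np.array(c["R"]);o=-R.T@np.array(c["t"])
    d=R.T@np.linalg.solve(np.array(c["intrinsics"]),[*px,1]);return o+d*(z-o[2])/d[2]
def proj(n,X,c=None):
    c=c or arm.camera_params(n);p=np.array(c["intrinsics"])@(np.array(c["R"])@X+c["t"]);return p[:2]/p[2]
E
python3 - <<'E'
from h import *
P={}
for k,u,v,z in[("collar",153,229,119),("knob",143,226,165),("awl",235,246,118),("black",316,262,119),("fork",511,161,106),("pivot",711,128,88),("barhole",602,304,82),("handle",671,213,130),("bottlecap",304,54,100),("bottle",307,67,50),("pur1",110,112,86),("pur2",35,240,86),("pur3",215,385,86)]:
    P[k]=ray("top",(130+u/2.7,130+v/2.7),z);print(k,P[k].round(0))
a=P["fork"]-P["pivot"];b=P["barhole"]-P["pivot"];print(np.hypot(*a[:2]),np.hypot(*b[:2]),np.arctan2(a[1],a[0]),np.arctan2(b[1],b[0]))
for k,u,v,z in[("collar",252,265,119),("knob",252,248,165),("fork",281,180,106),("handle",315,153,130)]: print(k,ray("side",(u,v),z).round(0))
E
```

```text
collar [522. 314. 119.]
knob [522. 314. 165.]
awl [504. 238. 118.]
black [487. 163. 119.]
fork [579. -24. 106.]
pivot [ 608. -221.   88.]
barhole [ 441. -110.   82.]
handle [ 524. -168.  130.]
bottlecap [688. 171. 100.]
bottle [686. 172.  50.]
pur1 [639. 361.  86.]
pur2 [517. 434.  86.]
pur3 [374. 264.  86.]
199.88470038326193 201.44721436524128 1.7188314467209218 2.5540394008615013
collar [524. 321. 119.]
knob [523. 321. 165.]
fork [579. -20. 106.]
handle [ 523. -152.  130.]
```

The crop confirms it: the red-knobbed pin is at one end of the stand, at crop (153,229), and the purple ones stand outside the stand. I'll go above the blue handle first.

Emit:
{"fn": "servo_tool", "kwargs": {"rows": [[[85,-50,30,0,0,0,-0.18],[85,-100,70,0,0,0,-0.36],[85,-150,100,0,0,0,-0.54],[85,-200,135,0,0,0,-0.72],[85,-250,170,5,0,0,-0.9],[85,-300,200,5,0,0,-1.08],[85,-350,235,10,0,0,-1.26],[85,-400,270,10,0,0,-1.44],[85,-444,300,15,0,0,-1.62],[85,-444,300,15,0,0,-1.71]]]}}

```text
clock: 1.35
position: [525.8, -163.9, 215.1]
ee_rot: [0.853, -0.523, -0.001, 0.0]
contact_force: [-0.1, -0.3, -0.1]
gripper_width: 85.2
grasp_force: 0.0
```

```bash
cat >> h.py <<'E'
from scipy.spatial.transform import Rotation as Ro
def to(p,yaw=None):
    s=arm.read_state();R=Ro.from_quat(s["ee_rot"]);M=R.as_matrix();y0=np.arctan2(M[1,1],M[0,1])
    print("t",round(s["clock"],2),"pos",np.round(s["position"],1),"yaw",round(y0,3),"tilt",M[:,2].round(3),"F",np.round(s["contact_force"],1),"w",round(s["gripper_width"],1),"g",s["grasp_force"],"j",np.round(s["joints"],2))
    print(" shift",(M.T@(np.array(p)-s["position"])).round(1))
    if yaw is not None:
        c,n=np.cos(yaw),np.sin(yaw);T=np.array([[n,c,0],[-c,n,0],[0,0,-1]])
        print(" rot",(R.inv()*Ro.from_matrix(T)).as_rotvec().round(3))
E
python3 - <<'E'
from h import *
import cv2
to([524,-167,215],3.6)
c=arm.camera_params("wrist");im=arm.get_image("wrist");cv2.imwrite("pics/w1.png",im[:,:,::-1])
for X in([524,-167,130],[579,-24,106],[608,-221,88]):print(proj("wrist",np.array(X),c).round(0))
E
```

```text
t 1.35 pos [ 525.8 -163.9  215.1] yaw -2.67 tilt [-0.002  0.    -1.   ] F [-0.1 -0.3 -0.1] w 85.2 g 0.0 j [-0.01  0.27 -0.2  -0.   -1.1   0.48]
 shift [2.  3.1 0.1]Traceback (most recent call last):
  File "<stdin>", line 3, in <module>
  File "h.py", line 15, in to
    print(" rot",(R.inv()*Ro.from_matrix(T)).as_rotvec().round(3))
                          ~~~~~~~~~~~~~~^^^
  File "scipy/spatial/transform/_rotation.pyx", line 1143, in scipy.spatial.transform._rotation.Rotation.from_matrix
ValueError: Non-positive determinant (left-handed or null coordinate frame) in rotation matrix 0: [[-0.44252044 -0.89675842  0.        ]
 [ 0.89675842 -0.44252044  0.        ]
 [ 0.          0.         -1.        ]].
```

```bash
sed -i 's/\[\[n,c,0\],\[-c,n,0\]/[[-n,c,0],[c,n,0]/' h.py
python3 - <<'E'
from h import *
import cv2
to([524,-167,215],3.6)
c=arm.camera_params("wrist");im=arm.get_image("wrist");cv2.imwrite("pics/w1.png",im[:,:,::-1])
for X in([524,-167,130],[579,-24,106],[608,-221,88]):print(proj("wrist",np.array(X),c).round(0))
E
```

```text
t 1.35 pos [ 525.8 -163.9  215.1] yaw -2.67 tilt [-0.002  0.    -1.   ] F [-0.1 -0.3 -0.1] w 85.2 g 0.0 j [-0.01  0.27 -0.2  -0.   -1.1   0.48]
 shift [2.  3.1 0.1]
 rot [0.001 0.001 0.013]
[290. 205.]
[140. 324.]
[214.  64.]
```

View pics/w1.png

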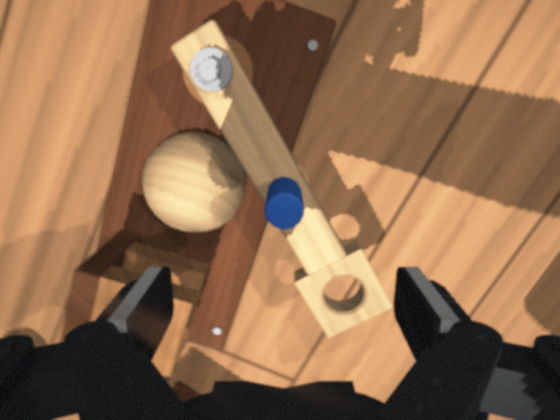

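The wrist view shows the handle top at (286,209), about 2 mm from the prediction of (290,205). I'll descend around it and close loosely.

Emit:
{"fn": "servo_tool", "kwargs": {"rows": [[[85,2,3,50,0,0,0],[85,2,3,90,0,0,0],[85,2,3,120,0,0,0],[50,2,3,120,0,0,0],[36,2,3,120,0,0,0],[36,2,3,120,0,0,0],[36,2,3,120,0,0,0]]]}}

```text
clock: 2.28
position: [523.2, -170.0, 97.5]
ee_rot: [0.85, -0.526, 0.001, -0.001]
contact_force: [-0.2, 0.1, 0.3]
gripper_width: 35.9
grasp_force: 0.1
```

```bash
python3 - <<'E'
from h import *
to([524,-167,95])
for a in np.linspace(2.554,1.719-.05,7):
    print(round(a,2));to([608+100*np.cos(a),-221+100*np.sin(a),95])
E
```

```text
t 2.27 pos [ 523.2 -170.    97.5] yaw -2.679 tilt [ 0.002 -0.    -1.   ] F [-0.2  0.1  0.3] w 35.9 g 0.13784154318273067 j [-0.02  0.39 -0.36  0.   -0.82  0.48]
 shift [-2.3 -2.1  2.5]
2.55
t 2.27 pos [ 523.2 -170.    97.5] yaw -2.679 tilt [ 0.002 -0.    -1.   ] F [-0.2  0.1  0.3] w 35.9 g 0.13784154318273067 j [-0.02  0.39 -0.36  0.   -0.82  0.48]
 shift [-3.3 -3.4  2.5]
2.41
t 2.27 pos [ 523.2 -170.    97.5] yaw -2.679 tilt [ 0.002 -0.    -1.   ] F [-0.2  0.1  0.3] w 35.9 g 0.13784154318273067 j [-0.02  0.39 -0.36  0.   -0.82  0.48]
 shift [ -9.6 -16.7   2.5]
2.26
t 2.27 pos [ 523.2 -170.    97.5] yaw -2.679 tilt [ 0.002 -0.    -1.   ] F [-0.2  0.1  0.3] w 35.9 g 0.13784154318273067 j [-0.02  0.39 -0.36  0.   -0.82  0.48]
 shift [-14.  -30.8   2.6]
2.11
t 2.27 pos [ 523.2 -170.    97.5] yaw -2.679 tilt [ 0.002 -0.    -1.   ] F [-0.2  0.1  0.3] w 35.9 g 0.13784154318273067 j [-0.02  0.39 -0.36  0.   -0.82  0.48]
 shift [-16.2 -45.4   2.6]
1.96
t 2.27 pos [ 523.2 -170.    97.5] yaw -2.679 tilt [ 0.002 -0.    -1.   ] F [-0.2  0.1  0.3] w 35.9 g 0.13784154318273067 j [-0.02  0.39 -0.36  0.   -0.82  0.48]
 shift [-16.3 -60.1   2.6]
1.82
t 2.27 pos [ 523.2 -170.    97.5] yaw -2.679 tilt [ 0.002 -0.    -1.   ] F [-0.2  0.1  0.3] w 35.9 g 0.13784154318273067 j [-0.02  0.39 -0.36  0.   -0.82  0.48]
 shift [-14.2 -74.7   2.7]
1.67
t 2.27 pos [ 523.2 -170.    97.5] yaw -2.679 tilt [ 0.002 -0.    -1.   ] F [-0.2  0.1  0.3] w 35.9 g 0.13784154318273067 j [-0.02  0.39 -0.36  0.   -0.82  0.48]
 shift [ -9.9 -88.8   2.7]
```

Emit:
{"fn": "servo_tool", "kwargs": {"rows": [[[36,-9,-16,0,0,0,0],[36,-13,-30,0,0,0,0],[36,-16,-45,0,0,0,0],[36,-16,-60,0,0,0,0],[36,-15,-68,0,0,0,0],[36,-14,-75,0,0,0,0],[36,-12,-80,0,0,0,0],[36,-11,-84,0,0,0,0],[36,-10,-87,0,0,0,0]]]}}

```text
clock: 3.4
position: [596.1, -122.3, 96.4]
ee_rot: [0.85, -0.526, 0.0, -0.0]
contact_force: [-0.7, 1.0, 0.2]
gripper_width: 36.1
grasp_force: 0.6
```

Emit:
{"fn": "servo_tool", "kwargs": {"rows": [[[36,0,-2,0,0,0,0],[36,1,-4,0,0,0,0],[36,1,-4,0,0,0,0]]]}}

```text
clock: 3.78
position: [600.3, -121.2, 96.4]
ee_rot: [0.85, -0.526, 0.0, -0.0]
contact_force: [-0.1, -0.0, -1.1]
gripper_width: 36.1
grasp_force: 0.3
```

Emit:
{"fn": "servo_tool", "kwargs": {"rows": [[[36,0,-2,0,0,0,0],[36,1,-4,0,0,0,0],[36,1,-4,0,0,0,0]]]}}

```text
clock: 4.15
position: [600.9, -121.0, 96.2]
ee_rot: [0.85, -0.526, -0.003, 0.002]
contact_force: [-7.6, -1.9, 3.8]
gripper_width: 35.8
grasp_force: 3.7
```

The bar is on its stop: the tool stalled at about 8 N. I'll open, lift, and work out the move to the pin.

Emit:
{"fn": "servo_tool", "kwargs": {"rows": [[[36,0,4,0,0,0,0],[70,0,4,0,0,0,0],[85,0,4,0,0,0,0],[85,0,4,-50,0,0,0],[85,0,4,-100,0,0,0],[85,0,4,-150,0,0,0],[85,0,4,-160,0,0,0]]]}}

```text
clock: 5.03
position: [602.6, -122.2, 261.2]
ee_rot: [0.851, -0.526, 0.004, -0.002]
contact_force: [-0.2, 0.4, -0.3]
gripper_width: 84.8
grasp_force: 0.0
```

```bash
python3 - <<'E'
from h import *
to([522,315,250],2.91)
E
```

```text
t 5.03 pos [ 602.6 -122.2  261.2] yaw -2.678 tilt [ 0.01  -0.001 -1.   ] F [-0.2  0.4 -0.3] w 84.8 g 0.0 j [ 0.06  0.34  0.02  0.   -1.24  0.4 ]
 shift [-427.2 -123.3   10.2]
 rot [-0.01  -0.002  0.695]
```

Emit:
{"fn": "servo_tool", "kwargs": {"rows": [[[85,-50,-14,0,0,0,0.1],[85,-100,-28,0,0,0,0.2],[85,-150,-42,2,0,0,0.3],[85,-200,-56,4,0,0,0.4],[85,-250,-70,6,0,0,0.5],[85,-300,-84,8,0,0,0.6],[85,-350,-100,10,-0.01,0,0.69],[85,-400,-115,10,-0.01,0,0.69],[85,-427,-123,10,-0.01,0,0.69],[85,-427,-123,10,-0.01,0,0.69]]]}}

```text
clock: 6.28
position: [519.0, 316.8, 244.9]
ee_rot: [-0.624, 0.782, 0.003, -0.005]
contact_force: [-0.5, -0.7, -0.5]
gripper_width: 84.9
grasp_force: 0.0
```

```bash
python3 - <<'E'
from h import *
import cv2
to([522,315,127],2.91)
c=arm.camera_params("wrist");im=arm.get_image("wrist");
for X in([522,315,168],[522,315,120],[504,238,118]):print(proj("wrist",np.array(X),c).round(0))
t=arm.get_image("top")
cv2.imwrite("pics/w2.png",im[:,:,::-1])
cv2.imwrite("pics/t2.png",cv2.resize(t[150:260,280:430,::-1],None,fx=4,fy=4,interpolation=cv2.INTER_CUBIC))
E
```

```text
t 6.28 pos [519.  316.8 244.9] yaw 2.918 tilt [-0.011 -0.002 -1.   ] F [-0.5 -0.7 -0.5] w 84.9 g 0.0 j [ 0.81  0.35 -0.   -0.01 -1.22 -1.03]
 shift [  0.6  -4.6 117.9]
 rot [ 0.01  -0.005  0.008]
[277. 211.]
[277. 191.]
[277.  77.]
```

View pics/w2.png

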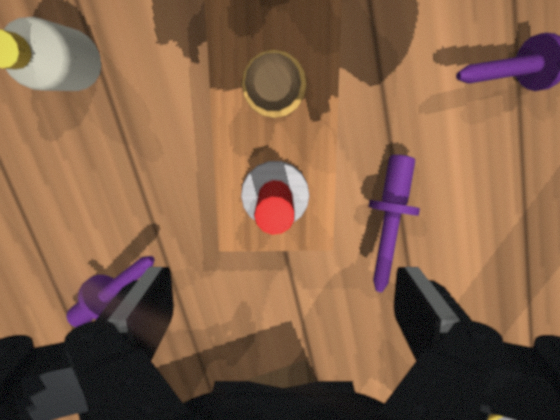

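View pics/t2.png

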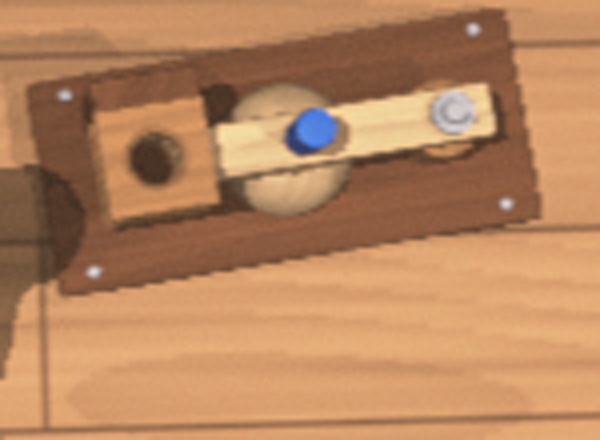

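The bar is closed: the fork hole is dark and clear at crop (155,157). The red knob is at (275,210) against a prediction of (277,211), so it's aligned. The purple pins have fallen on the table, well clear of the grasp. I'll descend and grip.

Emit:
{"fn": "servo_tool", "kwargs": {"rows": [[[85,0.5,-4.5,50,0.01,-0.005,0],[85,0.5,-4.5,90,0.01,-0.005,0],[85,0.5,-4.5,116,0.01,-0.005,0],[85,0.5,-4.5,116,0.01,-0.005,0],[15,0.5,-4.5,116,0.01,-0.005,0],[15,0.5,-4.5,116,0.01,-0.005,0],[15,0.5,-4.5,116,0.01,-0.005,0],[15,0.5,-4.5,116,0.01,-0.005,0],[15,0.5,-4.5,116,0.01,-0.005,0],[15,0.5,-4.5,116,0.01,-0.005,0]]]}}

```text
clock: 7.62
position: [523.3, 313.6, 131.5]
ee_rot: [-0.623, 0.783, 0.0, 0.002]
contact_force: [-0.6, -1.3, 6.2]
gripper_width: 24.4
grasp_force: 59.4
```

```bash
python3 - <<'E'
from h import *
to([522,315,237],2.91)
E
```

```text
t 7.62 pos [523.3 313.6 131.5] yaw 2.915 tilt [ 0.003  0.002 -1.   ] F [-0.6 -1.3  6.2] w 24.4 g 59.36250686645508 j [ 0.8   0.44 -0.17  0.   -0.96 -1.03]
 shift [  -1.4    1.4 -105.5]
 rot [-0.002  0.003  0.005]
```

Emit:
{"fn": "servo_tool", "kwargs": {"rows": [[[15,0,0,-15,0,0,0],[15,0,0,-35,0,0,0],[15,0,0,-60,0,0,0],[15,0,0,-90,0,0,0],[15,0,0,-125,0,0,0],[15,0,0,-125,0,0,0]]]}}

```text
clock: 8.38
position: [523.7, 313.8, 258.3]
ee_rot: [-0.623, 0.783, 0.0, 0.004]
contact_force: [0.6, 0.8, -3.1]
gripper_width: 24.7
grasp_force: 59.3
```

```bash
python3 - <<'E'
from h import *
to([579,-23,256],2.91)
E
```

```text
t 8.38 pos [523.7 313.8 258.3] yaw 2.915 tilt [ 0.006  0.006 -1.   ] F [ 0.6  0.8 -3.1] w 24.7 g 59.26944136619568 j [ 0.8   0.34  0.01  0.   -1.23 -1.03]
 shift [ 315.8 -129.6    0.8]
 rot [-0.004  0.007  0.005]
```

Emit:
{"fn": "servo_tool", "kwargs": {"rows": [[[15,0,-30,-20,0,0,0],[15,30,-70,-20,0,0,0],[15,80,-110,-20,0,0,0],[15,130,-130,-20,0,0,0],[15,180,-130,-20,0,0,0],[15,230,-130,-10,0,0,0],[15,275,-130,-5,0,0,0],[15,305,-130,0,0,0,0],[15,316,-130,0,0,0,0],[15,316,-130,0,0,0,0]]]}}

```text
clock: 9.62
position: [577.9, -24.4, 253.9]
ee_rot: [-0.622, 0.783, 0.001, 0.0]
contact_force: [-0.3, -0.5, -2.3]
gripper_width: 24.7
grasp_force: 59.7
```

```bash
python3 - <<'E'
from h import *
import cv2
to([579,-23,256],2.91)
c=arm.camera_params("wrist");im=arm.get_image("wrist");t=arm.get_image("top");s=arm.get_image("side")
z=lambda a,f:cv2.resize(a[:,:,::-1],None,fx=f,fy=f,interpolation=cv2.INTER_CUBIC)
cv2.imwrite("pics/m.png",np.hstack([z(s[90:250,200:360],2.5),z(t[140:260,260:380],3.333)[:400,:400]]))
p=np.array(arm.read_state()["position"])
for n in("side","top"):
  for X in([579,-23,106],[p[0],p[1],p[2]-101.5]):print(n,proj(n,np.array(X)).round(1))
cv2.imwrite("pics/w3.png",im[:,:,::-1])
E
```

```text
t 9.62 pos [577.9 -24.4 253.9] yaw 2.914 tilt [-0.001  0.002 -1.   ] F [-0.3 -0.5 -2.3] w 24.7 g 59.684913754463196 j [ 0.24  0.29 -0.07 -0.   -1.21 -0.46]
 shift [-1.6 -0.8 -2.1]
 rot [0.001 0.001 0.004]
side [281.2 179.4]
side [281.8 164. ]
top [319.  189.6]
top [321.1 187.4]
```

View pics/m.png

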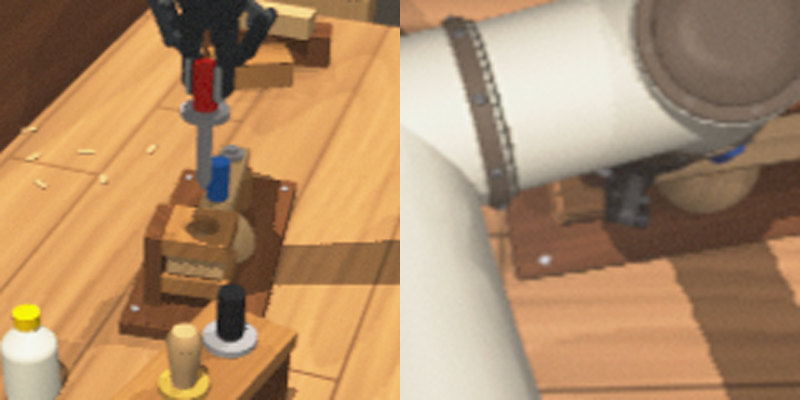

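In the side view the tip is at (282,166), matching its prediction, and the hole centre is at (281,180), also matching. I'll insert the pin, watching the force.

Emit:
{"fn": "servo_tool", "kwargs": {"rows": [[[15,-1.5,-1,20,0,0,0],[15,-1.5,-1,45,0,0,0],[15,-1.5,-1,60,0,0,0],[15,-1.5,-1,75,0,0,0],[15,-1.5,-1,90,0,0,0],[15,-1.5,-1,102,0,0,0],[15,-1.5,-1,110,0,0,0],[15,-1.5,-1,115,0,0,0],[15,-1.5,-1,115,0,0,0]]]}}

```text
clock: 10.9
position: [579.7, -22.8, 139.7]
ee_rot: [-0.622, 0.783, 0.0, 0.001]
contact_force: [-0.3, -0.4, -2.8]
gripper_width: 24.4
grasp_force: 59.7
```

Free so far. I'll lower the rest of the way.

Emit:
{"fn": "servo_tool", "kwargs": {"rows": [[[15,0,0,4,0,0,0],[15,0,0,8,0,0,0],[15,0,0,11,0,0,0],[15,0,0,12,0,0,0]]]}}

```text
clock: 11.4
position: [579.6, -22.8, 127.6]
ee_rot: [-0.622, 0.783, 0.0, 0.001]
contact_force: [-0.8, 0.7, -3.6]
gripper_width: 24.5
grasp_force: 59.7
```

Only about 2 mm is left, so I'll release, let it drop, and lift.

Emit:
{"fn": "servo_tool", "kwargs": {"rows": [[[15,0,0,1,0,0,0],[40,0,0,1,0,0,0],[60,0,0,1,0,0,0],[60,0,0,1,0,0,0],[60,0,0,-25,0,0,0],[60,0,0,-60,0,0,0],[60,0,0,-110,0,0,0],[60,0,0,-150,0,0,0],[60,0,0,-150,0,0,0]]]}}

```text
clock: 12.52
position: [581.4, -22.8, 282.5]
ee_rot: [-0.623, 0.783, -0.002, 0.005]
contact_force: [0.1, 0.9, -0.5]
gripper_width: 60.4
grasp_force: 0.0
```

```bash
python3 - <<'E'
from h import *
import cv2
to([579,-23,256],2.91)
s=arm.get_image("side");im=arm.get_image("wrist")
z=lambda a,f:cv2.resize(a[:,:,::-1],None,fx=f,fy=f,interpolation=cv2.INTER_CUBIC)
cv2.imwrite("pics/m2.png",np.hstack([z(s[90:250,200:360],2.5),z(im,400/420)[:,:400]]))
for X in([579,-23,106],[579,-23,114],[579,-23,162]):print(proj("side",np.array(X)).round(1))
E
```

```text
t 12.53 pos [581.4 -22.8 282.5] yaw 2.915 tilt [ 0.01   0.003 -1.   ] F [ 0.1  0.9 -0.5] w 60.4 g 0.0 j [ 0.24  0.27 -0.02  0.   -1.26 -0.47]
 shift [ 0.8  2.6 26.4]
 rot [-0.01   0.005  0.005]
[281.2 179.4]
[281.3 176.9]
[281.7 161. ]
```

View pics/m2.png

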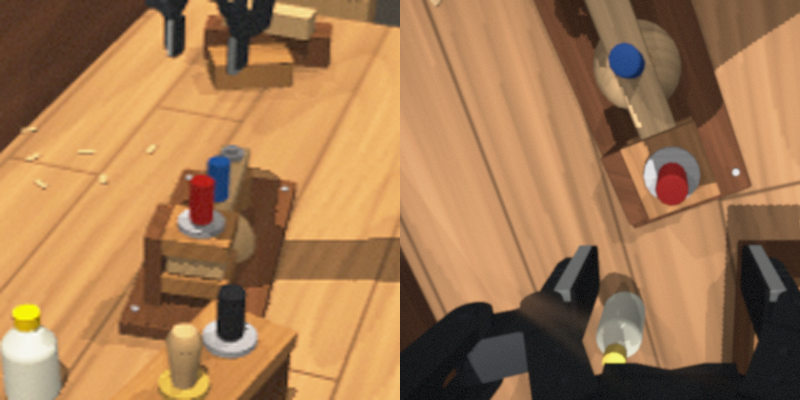

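The collar is flat on the fork, with the knob top at side pixel (281,161) as predicted for fully home. The pin is released, the bar is closed and the other tools and bottle are in place. I'll hand it in.

```bash
python3 -c "
from bench import arm
print(arm.job_done())"
```

```text
the job is handed in; nothing more can be done
None
```

The bar is closed on its stop, the red-knobbed pin is through the fork and bar with its collar on the fork and released, and the short pin, awl and bottle look undisturbed; I handed the job in at about 12.6 s, with no verdict returned.

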